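# Hang the oven thermometer on the shelf hook, dial outward

## Task

Hang the steel oven thermometer by its wire loop on the cup hook under the little wooden shelf, so that it hangs freely at rest with its dial facing straight out of the shelf's front where the cook can read it; it now stands on the worktop with its dial turned away from you. Leave the two jars on the shelf, the mug and the tin where they are.

Things in the scene. Friction and masses are not known exactly. Their poses are not given: they have to be found in the camera images.
- thermometer: bare steel oven thermometer, loose, 0.10 to 0.21 kg, standing on its foot. Origin: centre of the foot's underside; z up, y across its width; the white round 42 mm dial with black ticks faces its own -x, at first away from the robot; +x side plain. Foot 38 (x) x 46 (y) x 4; case 14 thick, 48 wide (y) with flat sides to grip, height 3 to 58; wire loop on top, 93.5 mm overall
- loop (a point): underside of the top of the thermometer's stiff wire loop, on its z axis, 89.5 mm above its origin; this point rests on the hook. Wire 4 mm thick, loop in the thermometer's y-z plane; window 20 mm wide, from 58 to 89.5 mm height, arched at the top. In a grasp from straight above keep the gripper's body clear of it
- hook: steel cup hook, wire 5 mm thick, fixed under the shelf; its place along the shelf varies. Origin where the stem leaves the shelf's underside, 240 mm above the worktop, 6 mm behind the front edge; z up, -x straight out of the shelf's front. Stem straight down, a trough 12 mm in front of it, then the upturned end; from the tip up to the shelf 36 mm are free
- hook_seat (a point): bottom of the hook's trough, on top of the wire, where the loop comes to rest: hook frame (-12, 0, -47.5) mm, 6 mm in front of the shelf's edge; axes as the hook. The tip of the hook is 13 mm farther out (-x), its top 11 mm above this point
- hook_front (a point): an imaginary point in the air 120 mm straight in front (hook -x) of hook_seat; the dial must look towards it
- riser: light wooden shelf on the worktop, fixed: board 150 (x) x 400 (y) x 18 mm, underside 240 mm up, on 16 mm side panels at y = +-185. Origin on the worktop below its centre, front edge at x = -75. The board leaves no room at the hook for a gripper pointing straight down; leaning back towards the robot by 30 to 45 degrees (fingers ahead and down) it fits
- jar_left: spice jar with a red cap, 45 mm across, 106 mm tall, standing loose on the shelf towards its rear, left; origin at the centre of its base; a bystander
- jar_right: spice jar with a red cap, 45 mm across, 106 mm tall, standing loose on the shelf towards its rear, right; origin at the centre of its base; a bystander
- mug: white mug, 92 x 127 x 95 mm with handle, loose on the worktop at the right; origin at the centre of its base; a bystander
- tin: food tin, 76 mm across, 58 mm tall, loose on the worktop at the left; origin at the centre of its base; a bystander
Mind the look-alikes: they are no part of the job. Several things look just like the thermometer: the one meant starts farthest to the robot's left.

How it is judged:
At the end, for the whole second after the job is handed in: The thermometer hangs at rest by its loop in the hook's trough (loop within 9 mm of hook_seat), its weight on the hook, upright within 0.2 rad, dial facing out of the shelf's front within about 40 degrees (hook_front at least 92 mm out on the dial side) (distance between loop and hook_seat below 0.009 m and x of hook_front in the frame of thermometer below -0.092 m and angle between thermometer's own z axis and vertical below 0.2 rad and contact force between thermometer and hook above 0.3 N and linear speed of thermometer below 0.05 m/s and angular speed of thermometer below 0.5 rad/s); the robot touches nothing.
It fails at once if the left spice jar on the shelf is shifted by more than 25 mm or tipped (distance of jar_left from where it was at the start of the episode above 0.025 m or angle between jar_left's own z axis and vertical above 0.4 rad).
It fails at once if the right spice jar on the shelf is shifted by more than 25 mm or tipped (distance of jar_right from where it was at the start of the episode above 0.025 m or angle between jar_right's own z axis and vertical above 0.4 rad).
It fails at once if the mug is shifted by more than 25 mm or tipped (distance of mug from where it was at the start of the episode above 0.025 m or angle between mug's own z axis and vertical above 0.4 rad).
It fails at once if the tin is shifted by more than 25 mm or tipped (distance of tin from where it was at the start of the episode above 0.025 m or angle between tin's own z axis and vertical above 0.4 rad).
It also fails if it takes over 64 s, if anything falls off the work surface, if the arm or the gripper's body presses on something with over 40 N, if the wrist force passes 120 N, or if a joint passes its speed limit or range.

## Robot

A 6-joint arm with a two-finger parallel gripper is mounted at the origin on a cart in front of the work surface, level with it; the furniture and walls round the work are solid. World frame = base frame: x ahead of the robot, y to its left, z up, the work surface at z = 0. Lengths are in m, angles in rad, forces in N, time in s.
With the tool pointing down it reaches from about 0.3 to 0.875 m from the base axis. Payload 6.4 kg.
Tool frame: the origin (TCP) lies between the finger pads; the fingertips stand 22 mm ahead of it and the grasp point (between the pads) lies 3 mm ahead of it (ctrl.tcp_to_tips is the distance from the TCP to the fingertips, in m); z points along the fingers, y is the line along which they close (so a half turn about z gives the same grasp; the last joint's range is limited). The gripper opens to 85 mm and grips with 20 to 120 N. Pads are 22 mm wide; open, the fingers measure 114 mm over their backs; the gripper's body (76 mm by 85 mm) begins 54 mm behind the grasp point. The pads swing forward as they close: fully open they stand 13 mm farther back than shut.
Start: joints at [1.018, 0.181, 1.607, -0, 1.354, -0.206], TCP at [0.195, 0.541, 0.253] pointing down, gripper open.
Joint ranges: [-2.99, 2.99], [-0.89, 2.07], [0.3, 2.58], [-1.14, 4.28], [0, 2.63], [-3.12, 3.12]. Speed limits (rad/s): [2.57, 2.57, 3.01, 3.14, 3.14, 3.14].

## Interface

Orientations are given as [roll, pitch, yaw] about the fixed x, y, z axes, in that order (R = Rz(yaw) Ry(pitch) Rx(roll)).
In Python, from rig import ctrl gives the robot as it stands.
- The arm moves only by the shell command python3 -m creep 'ROWS'. ROWS is JSON, one flat list of numbers, 7 for each row, row after row: the shift along the world's x, y, z in mm, then the turn, a rotation vector about the world's x, y, z in degrees, then the opening, from 0 (shut) to 1 (fully open). A call has 1 to 20 rows; each row is the pose to reach, as a shift and turn from the pose commanded when the call began; what a row does not reach only later rows make up. A row lasts 1/8 s, in which the tool goes at most 62.5 mm and 10.7 degrees, less where a joint would pass 70% of its speed; a pose out of reach is approached as far as the arm can. A call with a gripper value outside its range is refused whole. The fingers move at their own pace and stop on an object; the grip force is fixed at half the most. Time passes only in rows, so rows that repeat a pose let the fingers close. It gives the time, the measured TCP pose, the force, the opening and the grip force at its end, in the units of the state.
- ctrl.get_state(): the state, without advancing time (a new reading comes with each control period).
- ctrl.capture(name): name is "scene" or "top"; returns a dict with "pixels" (384x512x3 uint8, blue, green, red), "K" (3x3 intrinsics, pixels), "R" (3x3) and "t" (3): a world point X has camera coordinates R X + t. Camera axes: x right, y down, z forward; pixel columns grow to the right and rows downward; lengths in m; the calibration is good to about 2 mm. A picture is of the moment at which its call begins. There is no depth.
- ctrl.job_done(): hands the job in; it is judged then, once.
Trained networks look in a picture, given as the dict that the camera call returned (one of the last four; its "shot" number tells which), for a name from the list of things; names that differ only in an ending like _2 or _b are one class to them, and where a whole thing is asked for, a point or a joint stands for the part that bears it (a point fixed in the world has none). Each returns a list of dicts, best first, with "confidence" (0 to 1); they miss things now and then, are a little off and sometimes report something else, mostly with a low value. They report only what shows in the picture. A call takes as long as a camera call. They do not tell look-alikes from the thing itself.
- ctrl.look_for(query, picture): "at" ([row, column] as shares, 0 to 1, of the picture: columns of its width, rows of its height, amid what is visible of it).
- ctrl.masks_of(query, picture): "region" (384x512 bool, what is visible of it) and "at" ([row, column] as shares, 0 to 1, of the picture: columns of its width, rows of its height, amid what is visible of it).
- ctrl.mark_of(query, picture): "at" ([row, column] as shares, 0 to 1, of the picture: columns of its width, rows of its height: a listed point, or the origin of a listed thing).
The state is a dict: "t": time; "joint_positions": joint angles; "joint_velocities": joint speeds; "joint_efforts": joint torques, N m; "position": TCP position; "ee_rot": TCP orientation; "ft_force": force on the tool from outside, world axes, zero at the start; "torque": the same for the moment, N m; "width": finger opening in m; "grasp_force": force on a finger pad.
Only numpy, scipy, OpenCV 4.12 (cv2) and the standard library are available. Lean on these libraries where they do the work, as an engineer would, in place of code of your own. Each camera call takes 0.05 s, during which the arm holds its last target. There are 200 camera calls.

## Working session

There is one attempt and no reset: what is moved stays moved. The work goes in short steps, Python scripts to look and compute and a shell command to move; the robot and the scene stay as the last step left them, time stands still between calls to the robot, and variables do not carry over. Pictures are saved under pics/ and viewed, at most 10 in all, crops included, and the job is handed in when it is done.

```bash
mkdir -p pics
cat > h.py <<'E'
import numpy as np,cv2
from rig import ctrl
def px(at): return np.array([at[1]*512,at[0]*384])
def tri(obs):
    A=[];b=[]
    for p,uv in obs:
        C=-p["R"].T@p["t"]; d=p["R"].T@np.linalg.inv(p["K"])@np.r_[uv,1]; d/=np.linalg.norm(d)
        M=np.eye(3)-np.outer(d,d); A.append(M); b.append(M@C)
    A=np.vstack(A); b=np.hstack(b); x,*_=np.linalg.lstsq(A,b,rcond=None); return x,np.linalg.norm(A@x-b)
def atz(p,uv,z):
    C=-p["R"].T@p["t"]; d=p["R"].T@np.linalg.inv(p["K"])@np.r_[uv,1]; return C+d*(z-C[2])/d[2]
def proj(p,X):
    c=p["R"]@np.asarray(X)+p["t"]; q=p["K"]@c; return q[:2]/q[2]
E
python3 - <<'E'
from h import *
P={n:ctrl.capture(n) for n in("scene","top")}
for n,p in P.items():
    cv2.imwrite(f"pics/{n}0.png",p["pixels"]); print(n,"cam",(-p["R"].T@p["t"]).round(3),"axis",p["R"][2].round(2))
    for q in["thermometer","loop","hook","hook_seat","riser","mug","tin","jar_left"]:
        print(q,[(px(r["at"]).round(1).tolist(),round(r["confidence"],2)) for r in ctrl.mark_of(q,p)][:6])
s=ctrl.get_state();print(s["position"],s["ee_rot"],s["width"],s["t"])
E
```

```text
scene cam [-0.053 -0.426  0.888] axis [ 0.59  0.42 -0.69]
thermometer [([366.4, 281.0], 0.94), ([251.2, 283.8], 0.82), ([271.2, 187.3], 0.56)]
loop [([379.4, 259.6], 0.95), ([255.1, 259.8], 0.73)]
hook [([275.5, 170.9], 0.41)]
hook_seat [([160.2, 201.6], 0.66), ([270.4, 187.2], 0.54)]
riser [([346.9, 167.6], 0.22)]
mug [([274.2, 131.7], 0.4)]
tin [([158.6, 203.4], 0.95)]
jar_left [([274.2, 129.4], 0.76)]
top cam [ 4.720e-01 -1.000e-03  1.302e+00] axis [ 0.07  0.   -1.  ]
thermometer [([237.6, 146.2], 0.66), ([279.5, 233.2], 0.63), ([345.3, 184.8], 0.62)]
loop [([280.8, 235.8], 0.59), ([354.1, 179.4], 0.51)]
hook []
hook_seat []
riser []
mug [([348.8, 219.3], 0.92)]
tin [([170.0, 222.3], 0.75)]
jar_left [([236.5, 147.2], 0.77)]
[0.19538822 0.54081    0.25331291] [ 3.14154206e+00 -1.53104484e-05  2.79486931e+00] 0.08499901290331871 0.9
```

```bash
python3 -c "
import cv2,numpy as np
a=cv2.imread('pics/scene0.png');b=cv2.imread('pics/top0.png');cv2.imwrite('pics/both0.png',cv2.resize(np.hstack([a,b]),(800,300),interpolation=cv2.INTER_AREA))"
```

```text
(no output)
```

View pics/scene0.png

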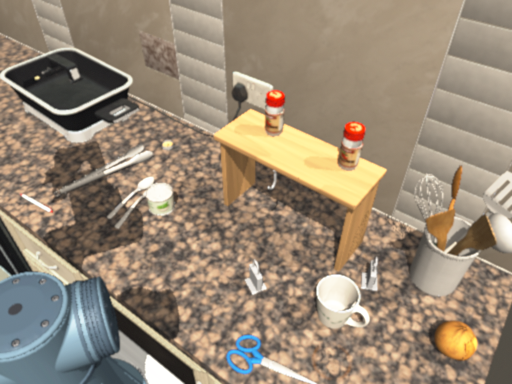

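View pics/top0.png

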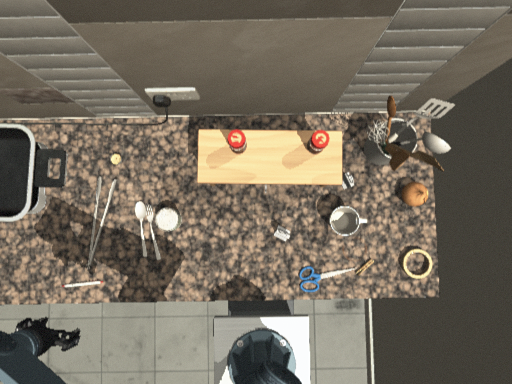

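The target is the thermometer at scene (256,280) / top (282,234). A look-alike stands at scene (371,275) / top (348,182). The hook is at scene (272,180), and the tin, mug and jars are all clear. Next I'll take closer crops and geometry.

Run:
```python
from h import *
P={n:ctrl.capture(n) for n in("scene","top")}
S,T=P["scene"],P["top"]
def crop(p,x,y,w,h,k): return cv2.resize(p["pixels"][y:y+h,x:x+w],(w*k,h*k),interpolation=cv2.INTER_CUBIC)
a=crop(S,230,250,50,50,8);b=crop(S,250,160,50,50,8)
c=crop(T,257,210,50,50,8)
d=crop(T,190,120,160,75,5)
cv2.imwrite("pics/c1.png",np.hstack([a,b])); cv2.imwrite("pics/c2.png",np.hstack([c,np.zeros((400,0,3),np.uint8)])); cv2.imwrite("pics/c3.png",d)
for n,p in P.items():
  for q in["thermometer","loop","hook","hook_seat"]:
    print(n,q,[(px(r["at"]).round(1).tolist(),round(r["confidence"],2)) for r in ctrl.mark_of(q,p)])
  for q in["riser","thermometer","hook"]:
    for r in ctrl.masks_of(q,p)[:3]:
      m=r["region"].astype(np.uint8)
      if m.sum()<4: continue
      print(n,q,"mask",px(r["at"]).round(1),round(r["confidence"],2),m.sum(),cv2.boundingRect(m))
      if n=="top" and q=="riser":
        bx=cv2.boxPoints(cv2.minAreaRect(cv2.findNonZero(m))); print(bx,[atz(p,u,.258).round(4) for u in bx])
```

```text
scene thermometer [([254.8, 286.3], 0.58), ([367.0, 282.5], 0.55), ([254.5, 259.2], 0.49)]
scene loop [([252.5, 261.6], 0.83)]
scene hook [([278.5, 169.9], 0.55)]
scene hook_seat [([271.0, 185.3], 0.62)]
scene riser mask [302.6 168.7] 0.65 9506 (214, 110, 172, 160)
scene thermometer mask [251.7 277.7] 0.71 401 (245, 259, 21, 35)
scene thermometer mask [369.4 276.8] 0.67 385 (361, 258, 17, 33)
scene hook mask [272.8 176.8] 0.6 24 (273, 171, 3, 11)
top thermometer [([344.9, 182.2], 0.65), ([280.4, 231.4], 0.63)]
top loop [([355.1, 178.3], 0.74), ([284.0, 231.4], 0.68)]
top hook []
top hook_seat []
top riser mask [270.5 160.2] 0.61 6879 (197, 130, 146, 58)
[[196.75644 185.81847]
 [197.28561 129.72914]
 [342.48965 131.09898]
 [341.96048 187.18831]] [array([0.5687, 0.1672, 0.258 ]), array([0.7245, 0.1645, 0.258 ]), array([ 0.7126, -0.2366,  0.258 ]), array([ 0.5573, -0.2299,  0.258 ])]
top riser mask [281.1 234.4] 0.59 128 (275, 228, 14, 12)
[[273.6     234.80002]
 [278.00003 226.00003]
 [290.40005 232.20004]
 [286.00003 241.00003]] [array([ 0.4313, -0.0404,  0.258 ]), array([ 0.4549, -0.0528,  0.258 ]), array([ 0.4375, -0.0861,  0.258 ]), array([ 0.414 , -0.0736,  0.258 ])]
top thermometer mask [278.6 229.7] 0.54 147 (275, 227, 15, 14)
top thermometer mask [345.3 182.3] 0.54 176 (341, 173, 13, 17)
```

View pics/c1.png

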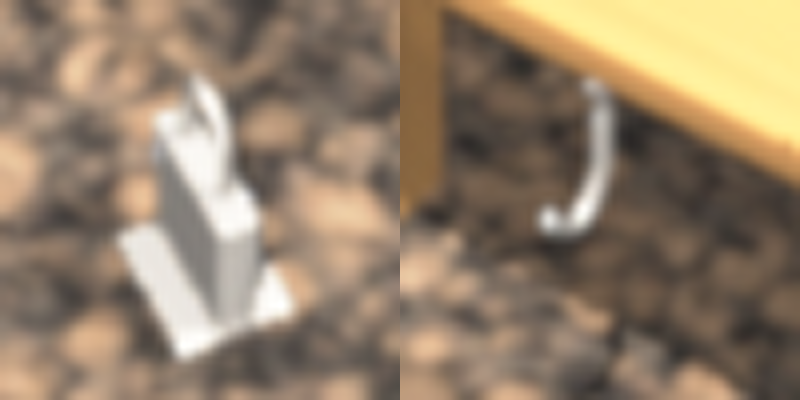

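View pics/c2.png

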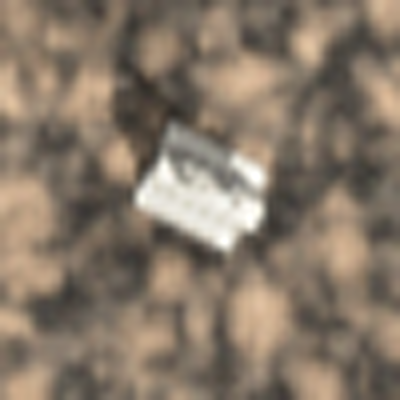

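View pics/c3.png

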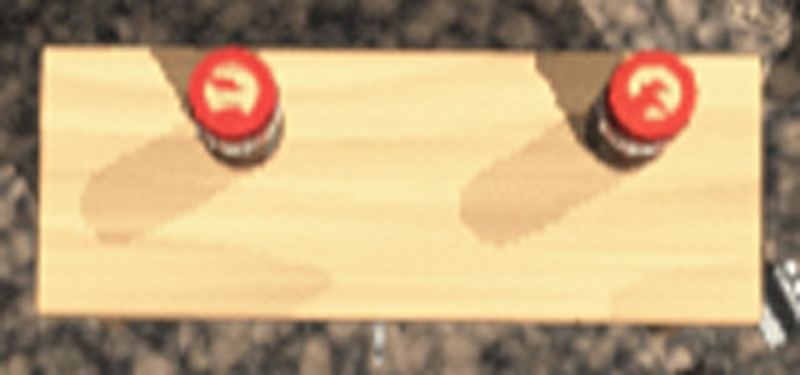

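Run:
```python
from h import *
from scipy.optimize import least_squares
P={n:ctrl.capture(n) for n in("scene","top")};S,T=P["scene"],P["top"]
h=.5
# object coords: +x towards robot, y world -y-ish
obs=[(S,(244.75,280),(.019,-.023,.004)),(S,(252.5,294.75),(.019,.023,.002)),(S,(267.1,288.1),(-.019,.023,.004)),
(S,(249.4,265),(.007,-.024,.058)),(S,(257.5,279.75),(.007,.024,.058)),(S,(262.75,276.25),(-.007,.024,.058)),
(T,(273.9,234.4),(.019,-.023,.004)),(T,(285.1,241.5),(.019,.023,.004))]
def X(v,o):
    c,s=np.cos(v[2]),np.sin(v[2]); return np.array([v[0]+c*o[0]-s*o[1],v[1]+s*o[0]+c*o[1],o[2]])
f=lambda v:np.hstack([proj(p,X(v,o))-u for p,u,o in obs])
r=least_squares(f,[.43,-.06,np.pi],loss="soft_l1");print("therm",r.x,np.degrees(r.x[2]));print(f(r.x).reshape(-1,2).round(1))
ob2=[(T,(197.4,182.8),(-.075,.2,.258)),(T,(342.8,184.6),(-.075,-.2,.258)),(T,(198.6,129),(.075,.2,.258)),(T,(341.6,131.2),(.075,-.2,.258))]
f2=lambda v:np.hstack([proj(p,X(v,o))-u for p,u,o in ob2])
r2=least_squares(f2,[.64,-.03,0]);v=r2.x;print("riser",v,np.degrees(v[2]));print(f2(v).reshape(-1,2).round(1))
sc=[(S,(215,136.5),(-.075,.2,.258)),(S,(379,184),(-.075,-.2,.258))]
# hook y along shelf: seat
for p,u,dx,z in[(T,(265.6,193),-.094,.2035),(S,(268.1,186.5),-.094,.2035),(S,(271,188),-.081,.1875),(S,(274.6,170.5),-.069,.235)]:
    g=least_squares(lambda y:proj(p,X(v,(dx,y[0],z)))-u,[0.]);print("hook y",g.x,g.fun.round(1))
y=g.x[0]
for p,n in((S,"s"),(T,"t")):
    print(n,[proj(p,X(v,(a,b,.258))).round(1) for a,b in((-.075,.2),(-.075,-.2))])
```

```text
therm [ 0.42539699 -0.07998557  2.64035464] 151.2811770548042
[[ 0.1 -0.8]
 [ 0.1 -0.3]
 [-0.2  0.1]
 [-0.4 -0.9]
 [ 0.1 -0.2]
 [ 0.3  1.1]
 [-0.1  0.9]
 [ 0.9  0.2]]
riser [ 0.64508792 -0.03507922 -0.03190796] -1.8281916277932801
[[-0.7  0.2]
 [ 0.1  0.2]
 [-0.6  0. ]
 [ 1.2 -0.5]]
hook y [0.0100202] [ 0.  -0.8]
hook y [0.01007945] [ 0.1 -0.3]
hook y [0.01107901] [-0.  0.]
hook y [0.01129114] [ 0. -0.]
s [array([212.4, 133.5]), array([355.3, 205.5])]
t [array([196.7, 183. ]), array([342.9, 184.8])]
```

```bash
python3 -m creep '[230,-621,-50,0,0,-8.8,1, 230,-621,-50,0,0,-8.8,1, 230,-621,-50,0,0,-8.8,1, 230,-621,-50,0,0,-8.8,1, 230,-621,-50,0,0,-8.8,1, 230,-621,-50,0,0,-8.8,1, 230,-621,-50,0,0,-8.8,1, 230,-621,-50,0,0,-8.8,1, 230,-621,-50,0,0,-8.8,1, 230,-621,-50,0,0,-8.8,1, 230,-621,-50,0,0,-8.8,1, 230,-621,-50,0,0,-8.8,1, 230,-621,-60,0,0,-8.8,1, 230,-621,-70,0,0,-8.8,1, 230,-621,-83,0,0,-8.8,1, 230,-621,-83,0,0,-8.8,1]'
python3 - <<'E'
from h import *
P={n:ctrl.capture(n) for n in("scene","top")}
d=cv2.resize(P["scene"]["pixels"][150:330,160:340],(600,600),interpolation=cv2.INTER_CUBIC);cv2.imwrite("pics/d1.png",d)
s=ctrl.get_state();print(s["joint_positions"],s["position"],np.degrees(s["ee_rot"]))
E
```

```text
t: 3.8
position: [0.4244, -0.0791, 0.1688]
ee_rot: [-3.141, -0.003, 2.642]
ft_force: [-0.1, -0.3, 0.3]
width: 0.0852
grasp_force: 0.0
[-4.61170126e-01 -4.75925946e-02  2.02968021e+00 -1.95111808e-05
  1.15993268e+00 -1.53233465e+00] [ 0.42535099 -0.07982394  0.17014046] [-1.79998034e+02 -2.44444237e-02  1.51373653e+02]
```

View pics/d1.png

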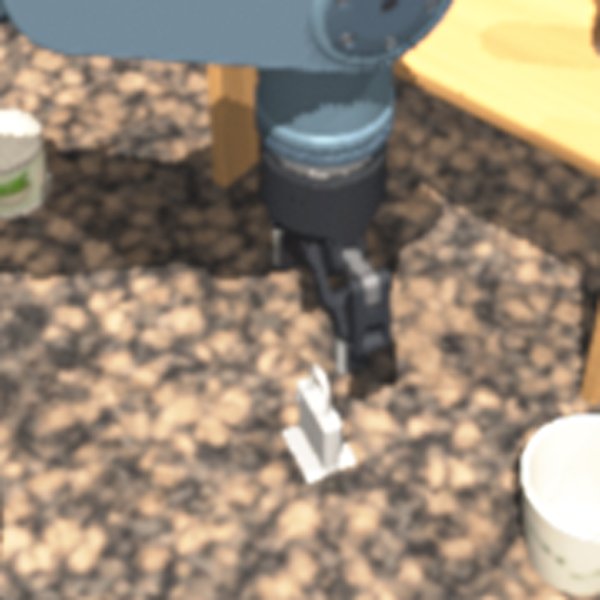

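The gripper is aligned above the thermometer, with the fingers straddling its width. I'll descend and grip.

```bash
python3 -m creep '[0,0,-40,0,0,0,1, 0,0,-80,0,0,0,1, 0,0,-110,0,0,0,1, 0,0,-121,0,0,0,1, 0,0,-121,0,0,0,1, 0,0,-121,0,0,0,0, 0,0,-121,0,0,0,0, 0,0,-121,0,0,0,0, 0,0,-121,0,0,0,0, 0,0,-121,0,0,0,0, 0,0,-121,0,0,0,0, 0,0,-121,0,0,0,0]'
```

```text
t: 5.4
position: [0.4266, -0.0807, 0.0507]
ee_rot: [3.141, 0.003, 2.641]
ft_force: [-0.6, 0.8, 6.9]
width: 0.0467
grasp_force: 62.2
```

```bash
python3 -m creep '[0,0,25,0,0,0,0, 5,5,30,0,0,-10,0, 10,10,30,0,0,-20,0, 15,15,30,0,0,-30,0, 20,20,30,0,0,-40,0, 25,25,30,0,0,-50,0, 30,30,30,0,0,-60,0, 35,35,30,0,0,-70,0, 40,40,30,0,0,-80,0, 45,45,30,0,0,-90,0, 50,50,30,0,0,-100,0, 54,50,30,0,0,-110,0, 54,50,30,0,0,-120,0, 54,50,30,0,0,-130,0, 54,50,30,0,0,-140,0, 54,50,30,0,0,-148,0, 54,50,30,0,0,-153.1,0, 54,50,30,0,0,-153.1,0, 54,50,30,0,0,-153.1,0]'
python3 -c "
from h import *
s=ctrl.get_state();print(s['joint_positions'],s['position'],np.degrees(s['ee_rot']))"
```

```text
t: 7.78
position: [0.4795, -0.0302, 0.0795]
ee_rot: [3.142, -0.0, -0.029]
ft_force: [-0.0, -0.9, -1.7]
width: 0.047
grasp_force: 62.0
[-3.10696150e-01  2.14549094e-01  1.96722444e+00 -3.79555504e-06
  9.59576791e-01  1.28924070e+00] [ 0.47945435 -0.03022771  0.0794689 ] [ 1.79995971e+02 -1.32884111e-02 -1.66950361e+00]
```

Now set it down, release, rise, and look.

```bash
python3 -m creep '[0,0,-20,0,0,0,0, 0,0,-27,0,0,0,0, 0,0,-30,0,0,0,0, 0,0,-30,0,0,0,0, 0,0,-30,0,0,0,0, 0,0,-30,0,0,0,0.9, 0,0,-30,0,0,0,0.9, 0,0,-30,0,0,0,0.9, 0,0,-30,0,0,0,0.9, 0,0,-10,0,0,0,0.9, 0,0,30,0,0,0,0.9, -40,0,70,0,0,0,0.9, -100,0,90,0,0,0,0.9, -100,0,90,0,0,0,0.9, -100,0,90,0,0,0,0.9]'
python3 - <<'E'
from h import *
P={n:ctrl.capture(n) for n in("scene","top")}
S,T=P["scene"],P["top"]
for n,p in P.items():
  for q,o in(("thermometer",(.48,-.03,0)),("loop",(.48,-.03,.0895))):
    print(n,q,"pred",proj(p,o).round(1),[(px(r["at"]).round(1).tolist(),round(r["confidence"],2)) for r in ctrl.mark_of(q,p)])
c=proj(S,(.48,-.03,.04)).astype(int);print(c)
cv2.imwrite("pics/e1.png",np.hstack([cv2.resize(S["pixels"][c[1]-30:c[1]+30,c[0]-20:c[0]+20],(400,600),interpolation=cv2.INTER_CUBIC),cv2.resize(T["pixels"][190:250,240:280],(400,600),interpolation=cv2.INTER_CUBIC)]))
E
```

```text
t: 9.65
position: [0.38, -0.0305, 0.1698]
ee_rot: [3.141, -0.002, -0.031]
ft_force: [0.4, 1.1, 0.9]
width: 0.0771
grasp_force: 0.0
scene thermometer pred [252.7 260.2] [([367.8, 284.1], 0.88), ([249.9, 260.8], 0.66)]
scene loop pred [252.8 237.9] [([275.8, 167.9], 0.7), ([251.5, 236.8], 0.69), ([377.3, 257.6], 0.64)]
top thermometer pred [267.3 217.5] [([266.5, 216.5], 0.72), ([345.2, 184.3], 0.45)]
top loop pred [267.9 217.3] [([353.5, 179.9], 0.72), ([266.2, 217.3], 0.53)]
[252 250]
```

View pics/e1.png

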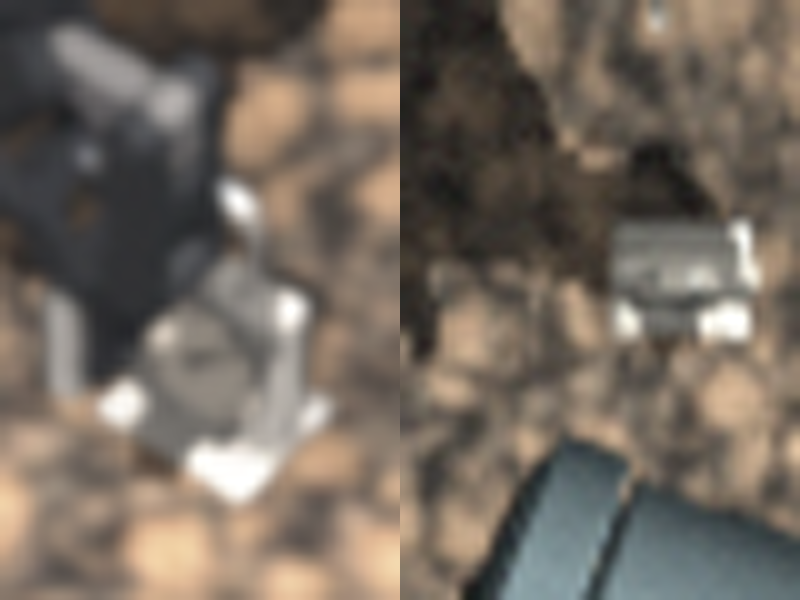

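The thermometer is standing at the new place with its dial facing the robot. In the right half of the picture the near foot corners are at about top (261.2,224.2) and (275.5,224.2), and the hook tip is at (265.5,191.5).

Run:
```python
from h import *
T=ctrl.capture("top");S=ctrl.capture("scene")
print([atz(T,u,.004).round(4) for u in((261.2,224.2),(275.5,224.2))])
# scene: near-right foot corner & case right top corner
c=np.array([252,250])-[20,30]
print("scene near-right foot", (c+np.array([237,500])/10), "pred",proj(S,(.4602,-.0524,.002)))
s=ctrl.get_state();p=s["position"];print(p,s["ee_rot"])
a=np.radians(42);y=np.radians(-1.75)
d=np.array([np.sin(a)*np.cos(y),np.sin(a)*np.sin(y),-np.cos(a)])
for X in((.4795,-.0302,.040),):
    g=np.array(X)-.003*d; print("tcp grasp",g,"shift",(g-p)*1000,"pre",(g-.09*d-p)*1000)
```

```text
[array([ 0.4578, -0.0088,  0.004 ]), array([ 0.457 , -0.0571,  0.004 ])]
scene near-right foot [255.7 270. ] pred [255.16609091 269.17304187]
[ 0.3794864  -0.03014234  0.16871477] [-3.14101127e+00  1.51978817e-03 -3.06944803e-02]
tcp grasp [ 0.47749354 -0.0301387   0.04222943] shift [ 9.80071406e+01  3.64566650e-03 -1.26485333e+02] pre [ 37.81347401   1.84272851 -59.60229918]
```

```bash
python3 -m creep '[0,1,10,-0.3,-10,0,0.9, 0,1,10,-0.6,-20,0,0.9, 10,1,0,-0.9,-30,0,0.9, 20,1,-20,-1.3,-42,0,0.9, 36,1,-60,-1.3,-42,0,0.9, 36,1,-60,-1.3,-42,0,0.9, 36,1,-60,-1.3,-42,0,0.9]'
python3 -c "
from h import *
s=ctrl.get_state();print(s['joint_positions'],s['position'],np.degrees(s['ee_rot']))
d=[np.sin(np.radians(42)),-.02,-np.cos(np.radians(42))]
print((np.array([.4765,-.0302,.0422])-s['position'])*1000)"
```

```text
t: 10.92
position: [0.4319, -0.0305, 0.1093]
ee_rot: [-3.137, -0.718, -0.033]
ft_force: [1.2, -0.5, -0.1]
width: 0.0769
grasp_force: 0.0
[-0.62488056 -0.29818561  2.57657829  1.03797399  0.44510187  0.10972718] [ 0.43186946 -0.03049665  0.1093304 ] [-179.72993258  -41.15912897   -1.91608052]
[ 44.63054474   0.29665381 -67.1303972 ]
```

```bash
python3 -m creep '[22,0,-25,0,0,0,0.9, 22,0,-25,0,0,0,0.9, 22,0,-25,0,0,0,0.9]'
python3 -c "
from h import *
s=ctrl.get_state();print(s['joint_positions'],s['position'],np.degrees(s['ee_rot']))
print((np.array([.4765,-.0302,.0422])-s['position'])*1000)"
```

```text
t: 11.3
position: [0.4544, -0.0305, 0.0861]
ee_rot: [-3.139, -0.722, -0.03]
ft_force: [0.2, -0.1, 0.4]
width: 0.0771
grasp_force: 0.0
[-0.56830963 -0.11201482  2.52158447  1.3384159   0.35751681 -0.17422633] [ 0.45443273 -0.03046021  0.08614046] [-179.87742277  -41.35259929   -1.7208847 ]
[ 22.0672728    0.26021105 -43.9404573 ]
```

```bash
python3 -m creep '[8,0,-16,0,0,0,0.9, 16,0,-32,0,0,0,0.9, 22,0,-44,0,0,0,0.9, 22,0,-44,0,0,0,0.9, 22,0,-44,0,0,0,0.9, 22,0,-44,0,0,0,0, 22,0,-44,0,0,0,0, 22,0,-44,0,0,0,0, 22,0,-44,0,0,0,0, 22,0,-44,0,0,0,0, 22,0,-44,0,0,0,0]'
python3 -c "
from h import *
s=ctrl.get_state();print(s['joint_positions'],s['position'],np.degrees(s['ee_rot']))"
```

```text
t: 12.68
position: [0.4771, -0.0312, 0.0428]
ee_rot: [-3.141, -0.724, -0.03]
ft_force: [-7.2, 0.7, 11.3]
width: 0.0474
grasp_force: 61.5
[-0.52180596  0.132546    2.45516953  1.88729234  0.33580661 -0.71529872] [ 0.47710703 -0.03118404  0.04281633] [-179.96804201  -41.49266582   -1.73695126]
```

```bash
python3 -m creep '[0,0,30,0,0,0,0, 0,0,60,0,0,0,0, 5,3,90,0,0,0,0, 15,6,115,0,0,0,0, 25,10,122,0,0,0,0, 32,10,122,0,0,0,0, 38,10,122,0,0,0,0, 38,10,122,0,0,0,0, 38,10,122,0,0,0,0]'
python3 - <<'E'
from h import *
P={n:ctrl.capture(n) for n in("scene","top")};S,T=P["scene"],P["top"]
s=ctrl.get_state();print(s['position'],np.degrees(s['ee_rot']),s['ft_force'])
for n,p in P.items():
  for q in("thermometer","loop","hook","hook_seat"):
    print(n,q,[(px(r["at"]).round(1).tolist(),round(r["confidence"],2)) for r in ctrl.mark_of(q,p)])
  print(n,"pred apex",proj(p,(.5155,-.0212,.2115)),"seat",proj(p,(.5645,-.022,.1925)))
cv2.imwrite("pics/f1.png",np.hstack([cv2.resize(S["pixels"][160:220,235:295],(400,400),interpolation=cv2.INTER_CUBIC),cv2.resize(T["pixels"][170:220,242:292],(400,400),interpolation=cv2.INTER_CUBIC)]))
E
```

```text
t: 13.8
position: [0.5137, -0.0208, 0.1623]
ee_rot: [-3.139, -0.719, -0.032]
ft_force: [-0.2, -0.2, -1.5]
width: 0.0466
grasp_force: 62.6
[ 0.5139546  -0.02095537  0.16288462] [-179.88750042  -41.27300308   -1.81541596] [-0.39388509 -0.41596737 -1.25745712]
scene thermometer [([349.6, 168.3], 0.71), ([368.4, 282.4], 0.59), ([257.6, 219.6], 0.58)]
scene loop [([376.3, 257.5], 0.76), ([259.3, 192.1], 0.62)]
scene hook [([276.2, 169.6], 0.52), ([337.5, 319.3], 0.41)]
scene hook_seat [([274.0, 187.3], 0.5)]
scene pred apex [259.00075925 192.18460797] seat [271.25807954 186.59481125]
top thermometer [([263.7, 202.9], 0.74), ([344.5, 182.5], 0.47)]
top loop [([262.7, 203.7], 0.72), ([352.8, 181.2], 0.65)]
top hook []
top hook_seat []
top pred apex [265.6095403  204.60773265] seat [265.43082579 188.02620516]
```

View pics/f1.png

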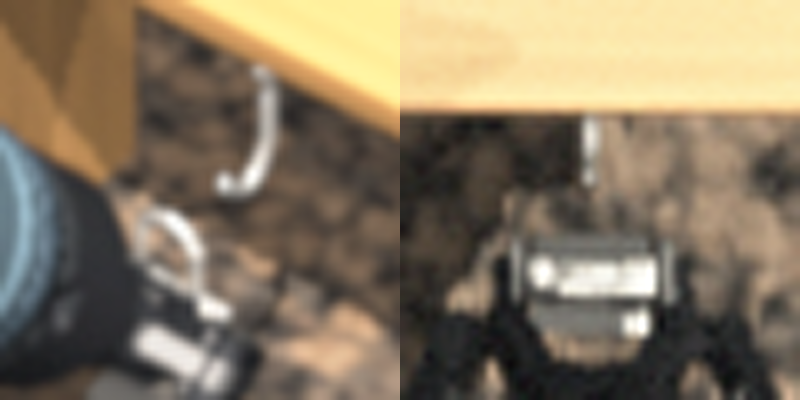

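The loop apex at scene (259.7,191.2) matches the prediction, and it is laterally in line with the hook (top columns 266.1 and 265.8). I'll slide in over the tip.

```bash
python3 -m creep '[8,0,0,0,0,0,0, 16,0,0,0,0,0,0, 24,-1,0,0,0,0,0, 32,-1,0,0,0,0,0, 40,-1,0,0,0,0,0, 48,-1,0,0,0,0,0, 48,-1,0,0,0,0,0, 48,-1,0,0,0,0,0]'
python3 - <<'E'
from h import *
P={n:ctrl.capture(n) for n in("scene","top")};S,T=P["scene"],P["top"]
s=ctrl.get_state();print(s['position'],np.degrees(s['ee_rot']),s['ft_force'])
cv2.imwrite("pics/g1.png",np.hstack([cv2.resize(S["pixels"][150:210,240:300],(400,400),interpolation=cv2.INTER_CUBIC),cv2.resize(T["pixels"][170:220,242:292],(400,400),interpolation=cv2.INTER_CUBIC)]))
E
```

```text
t: 15.3
position: [0.5623, -0.0219, 0.1635]
ee_rot: [-3.14, -0.721, -0.031]
ft_force: [0.3, -0.4, -1.1]
width: 0.047
grasp_force: 62.6
[ 0.56225473 -0.02195284  0.16362495] [-179.93056541  -41.34444897   -1.77360605] [-0.36286312 -0.88092292 -1.63086662]
```

View pics/g1.png

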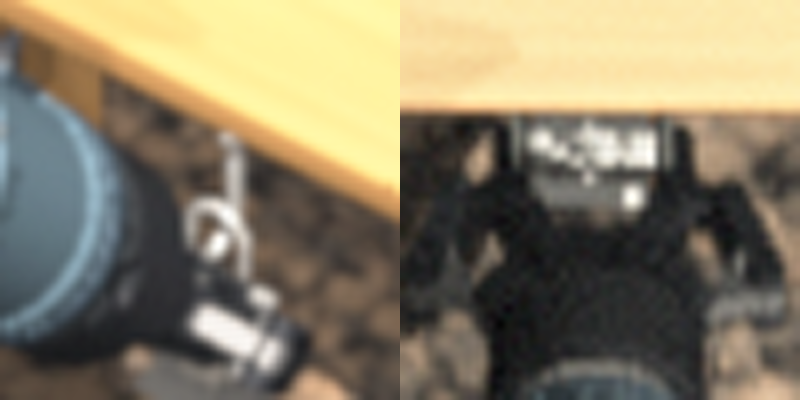

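The hook tip shows inside the loop window at scene (272,186), with no contact force. I'll lower onto the trough.

```bash
python3 -m creep '[0,0,-5,0,0,0,0, 0,0,-10,0,0,0,0, 0,0,-14,0,0,0,0, 0,0,-16,0,0,0,0, 0,0,-16,0,0,0,0]'; python3 -m creep '[0,0,-1,0,0,0,0, 0,0,-2,0,0,0,0, 0,0,-3,0,0,0,0, 0,0,-3,0,0,0,0]'
```

```text
t: 16.02
position: [0.5625, -0.022, 0.1476]
ee_rot: [-3.14, -0.722, -0.031]
ft_force: [-0.3, 1.3, -1.3]
width: 0.0465
grasp_force: 62.8
t: 16.52
position: [0.5636, -0.0223, 0.1467]
ee_rot: [3.141, -0.725, -0.03]
ft_force: [-9.0, 2.1, 12.5]
width: 0.0467
grasp_force: 64.7
```

Contact came about where the trough should be. I'll ease off slightly, then release and back out along the tool axis.

```bash
python3 -m creep '[-1.5,0,1.5,0,0,0,0, -1.5,0,1.5,0,0,0,0, -1.5,0,1.5,0,0,0,0.5, -1.5,0,1.5,0,0,0,0.7, -1.5,0,1.5,0,0,0,0.9, -1.5,0,1.5,0,0,0,0.9, -1.5,0,1.5,0,0,0,0.9, -1.5,0,1.5,0,0,0,0.9]'
python3 - <<'E'
from h import *
S=ctrl.capture("scene")
cv2.imwrite("pics/h1.png",cv2.resize(S["pixels"][150:210,240:300],(400,400),interpolation=cv2.INTER_CUBIC))
E
```

```text
t: 17.52
position: [0.561, -0.0221, 0.1462]
ee_rot: [-3.141, -0.722, -0.031]
ft_force: [0.4, 0.7, 0.1]
width: 0.0769
grasp_force: 0.0
```

```bash
python3 -m creep '[-8,0,6,0,0,0,0.9, -16,0,14,0,0,0,0.9, -30,1,28,0,0,0,0.9, -50,1,48,0,0,0,0.9, -80,2,75,0,0,0,0.9, -120,2,100,0,0,0,0.9, -120,2,100,0,0,0,0.9, -120,2,100,0,0,0,0.9, -120,2,100,0,0,0,0.9, -120,2,100,0,0,0,0.9, -120,2,100,0,0,0,0.9, -120,2,100,0,0,0,0.9]'
python3 - <<'E'
from h import *
P={n:ctrl.capture(n) for n in("scene","top")};S,T=P["scene"],P["top"]
for n,p in P.items(): print(n,"seat",proj(p,(.5645,-.022,.1925)),"base",proj(p,(.5645,-.022,.103)))
cv2.imwrite("pics/i1.png",np.hstack([cv2.resize(S["pixels"][155:235,230:310],(400,400),interpolation=cv2.INTER_CUBIC),cv2.resize(T["pixels"][170:220,242:292],(400,400),interpolation=cv2.INTER_CUBIC)]))
E
```

```text
t: 19.08
position: [0.441, -0.0199, 0.2455]
ee_rot: [-3.139, -0.72, -0.031]
ft_force: [1.0, -0.6, -0.3]
width: 0.0767
grasp_force: 0.0
scene seat [271.25807954 186.59481125] base [270.15977578 212.2765999 ]
top seat [265.43082579 188.02620516] base [264.94292932 190.40863311]
```

View pics/i1.png

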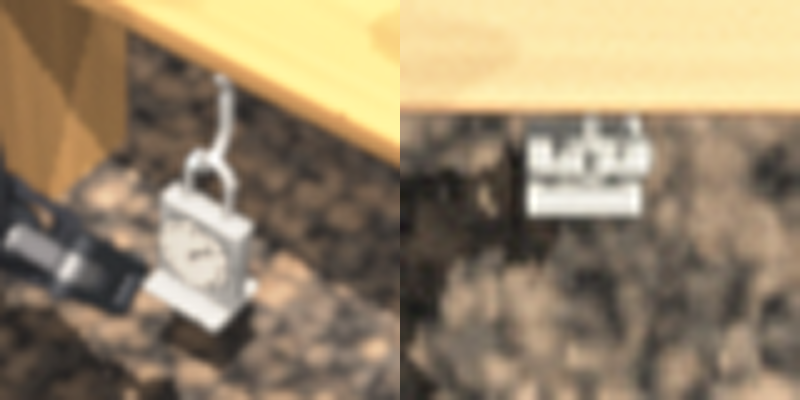

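It hangs in the trough with its dial facing out (dial at scene (269,206)) and the gripper clear. I'll let the swing settle, check that it is still, then hand in.

```bash
cat > m.py <<'E'
from h import *
for n in("scene","top"):
    p=ctrl.capture(n)
    print(n,[(px(r["at"]).round(1).tolist(),int(r["region"].sum())) for r in ctrl.masks_of("thermometer",p)])
    np.save(f"/tmp/{n}{int(ctrl.get_state()['t']*100)}.npy",p["pixels"])
E
python3 -m creep '[-20,0,15,0,0,0,0.9, -20,0,15,0,0,0,0.9, -20,0,15,0,0,0,0.9, -20,0,15,0,0,0,0.9, -20,0,15,0,0,0,0.9, -20,0,15,0,0,0,0.9, -20,0,15,0,0,0,0.9, -20,0,15,0,0,0,0.9, -20,0,15,0,0,0,0.9, -20,0,15,0,0,0,0.9, -20,0,15,0,0,0,0.9, -20,0,15,0,0,0,0.9, -20,0,15,0,0,0,0.9, -20,0,15,0,0,0,0.9, -20,0,15,0,0,0,0.9, -20,0,15,0,0,0,0.9, -20,0,15,0,0,0,0.9, -20,0,15,0,0,0,0.9, -20,0,15,0,0,0,0.9, -20,0,15,0,0,0,0.9]'; 
python3 -m creep '[0,0,0,0,0,0,0.9, 0,0,0,0,0,0,0.9, 0,0,0,0,0,0,0.9, 0,0,0,0,0,0,0.9, 0,0,0,0,0,0,0.9, 0,0,0,0,0,0,0.9, 0,0,0,0,0,0,0.9, 0,0,0,0,0,0,0.9, 0,0,0,0,0,0,0.9, 0,0,0,0,0,0,0.9, 0,0,0,0,0,0,0.9, 0,0,0,0,0,0,0.9]' >/dev/null; python3 m.py
python3 -m creep '[0,0,0,0,0,0,0.9]' >/dev/null; python3 m.py
python3 -c "
import glob,numpy as np
for n in('scene','top'):
    a,b=[np.load(f).astype(int) for f in sorted(glob.glob(f'/tmp/{n}[0-9]*.npy'))]
    print(n,abs(a-b)[170:225,240:295].max())
from h import *
T=ctrl.capture('top')
for c in((-.019,.023),(-.019,-.023)): print(proj(T,(.5645+c[0],-.022+c[1],.107)))
"
```

```text
t: 21.68
position: [0.421, -0.02, 0.2613]
ee_rot: [-3.141, -0.722, -0.031]
ft_force: [0.2, -1.1, -0.9]
width: 0.0773
grasp_force: 0.0
scene [([368.1, 277.9], 375), ([268.0, 200.9], 460)]
top [([262.2, 189.1], 138), ([348.8, 181.3], 137)]
scene [([266.7, 204.7], 515), ([369.3, 276.1], 340)]
top [([262.1, 188.6], 143), ([348.8, 182.0], 153)]
scene 3
top 15
[257.73168263 196.50438887]
[272.43902311 196.22728694]
```

```bash
python3 -c "
from rig import ctrl
print(ctrl.job_done())"
```

```text
the job is handed in; nothing more can be done
None
```

I handed in the job with the thermometer hanging at rest by its loop on the cup hook, upright with its dial facing out of the shelf's front and the gripper clear of everything; the hand-in gave no verdict back.

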